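# Find the speaker that still has its battery

## Task

Three identical speakers stand in the plywood rack, and one of them still has its heavy battery inside: find it by feeling their weight and stand it upright in the grey test cradle, lowered gently all the way down, not dropped. In the rack a speaker can only be held by its narrow sides and over the cradle only by its broad faces, so set it down on the mat in between and take it the other way. Keep the speakers upright, leave the two empty ones standing in the rack and do not disturb the other things.

Things in the scene. Friction and masses are not known exactly. Their poses are not given: they have to be found in the camera images.
- speaker_a: metal bar speaker standing on end in the rack, first (lowest y) along the rack's y: 62 mm (its x, between the narrow sides) x 36 mm (its y, between the broad faces) x 110 mm tall (its z); all three look alike. Origin: centre of its underside. 0.26 to 0.32 kg empty, 0.55 to 0.71 kg with the battery; exactly one, a different one each time, has it
- speaker_b: metal bar speaker standing on end in the rack, in the middle along the rack's y: 62 mm (its x, between the narrow sides) x 36 mm (its y, between the broad faces) x 110 mm tall (its z); all three look alike. Origin: centre of its underside. 0.26 to 0.32 kg empty, 0.55 to 0.71 kg with the battery; exactly one, a different one each time, has it
- speaker_c: metal bar speaker standing on end in the rack, last (highest y) along the rack's y: 62 mm (its x, between the narrow sides) x 36 mm (its y, between the broad faces) x 110 mm tall (its z); all three look alike. Origin: centre of its underside. 0.26 to 0.32 kg empty, 0.55 to 0.71 kg with the battery; exactly one, a different one each time, has it
- rack: fixed plywood rack, 86 (x) x 158 (y) mm; origin: centre of its underside. Floor 12 mm above the table; bays at y = -48, 0, +48 mm between four fins 7 mm thick, 48 mm long in x, 82 mm high over the table (5 mm play). The speakers' narrow sides (+x and -x) jut out past the fins and are free but for 8 mm kerbs 35 mm from the middle; the broad faces are 12 mm from the neighbour's
- cradle: fixed grey plastic cradle, 112 (x) x 76 (y) mm; origin: centre of its underside. Two cheeks 12 mm thick, 44 mm broad, 68 mm apart in x, reach 120 mm above the table (4 mm of a seated speaker show above them); two kerbs 44 mm apart in y, 22 mm high over the table. A speaker goes in from above, its x axis along the cradle's, either way round; its broad faces stay free
- cradle_pad: the rubber pad that forms the floor of the cradle, 66 x 42 x 2 mm, at its middle; its origin is the centre of its underside, 12 mm above the table, and its upper side, on which the speaker must stand, is 14 mm above the table
- mat_clear (a point): point on the upper side of the dark red bench mat (3 mm thick, 320 mm in x by 180 mm in y, fixed): the middle of its empty part, with 50 mm free all round
- meter: bystander: black multimeter lying on the far part of the mat, 150 x 75 x 34 mm, origin centre of underside
- driver: bystander: blue screwdriver, 170 mm long, lying on the mat beside the meter, below 35 mm high
- wallet: bystander: flat black case, 80 x 155 x 14 mm, lying on the left of the table; origin centre of underside
- tin: bystander: open steel tin for screws, 80 mm across, 50 mm high, on the right; origin centre of underside
- spray: bystander: white spray can, 54 mm across, 170 mm high, upright on the right; origin centre of underside

How it is judged (in metres and radians):
At the end, for the whole second after the job is handed in: The speaker with the battery stands in the cradle (7 mm from its middle at most, within 3 mm of the pad, tilt < 0.08 rad), at rest and released, the pad carrying over 4.3 N (an empty one gives less). The two others stand on the rack's floor (within 4 mm, tilt < 0.12 rad) (contact force between cradle_pad and anything else above 4.3 N and ((horizontal distance between speaker_a and cradle_pad below 0.007 m and z of speaker_a in the frame of cradle_pad below 0.005 m and angle between speaker_a's own z axis and vertical below 0.08 rad and linear speed of speaker_a below 0.02 m/s and horizontal distance between each of speaker_b, speaker_c and rack below 0.06 m and z of each of speaker_b, speaker_c in the frame of rack below 0.016 m and angle between each of speaker_b, speaker_c's own z axis and vertical below 0.12 rad) or (horizontal distance between speaker_b and cradle_pad below 0.007 m and z of speaker_b in the frame of cradle_pad below 0.005 m and angle between speaker_b's own z axis and vertical below 0.08 rad and linear speed of speaker_b below 0.02 m/s and horizontal distance between each of speaker_a, speaker_c and rack below 0.06 m and z of each of speaker_a, speaker_c in the frame of rack below 0.016 m and angle between each of speaker_a, speaker_c's own z axis and vertical below 0.12 rad) or (horizontal distance between speaker_c and cradle_pad below 0.007 m and z of speaker_c in the frame of cradle_pad below 0.005 m and angle between speaker_c's own z axis and vertical below 0.08 rad and linear speed of speaker_c below 0.02 m/s and horizontal distance between each of speaker_a, speaker_b and rack below 0.06 m and z of each of speaker_a, speaker_b in the frame of rack below 0.016 m and angle between each of speaker_a, speaker_b's own z axis and vertical below 0.12 rad))); the robot touches nothing.
It fails at once if a speaker is dropped into the cradle (faster than 0.4 m/s in it) ((horizontal distance between speaker_a and cradle_pad below 0.02 m and z of speaker_a in the frame of cradle_pad below 0.05 m and linear speed of speaker_a above 0.4 m/s) or (horizontal distance between speaker_b and cradle_pad below 0.02 m and z of speaker_b in the frame of cradle_pad below 0.05 m and linear speed of speaker_b above 0.4 m/s) or (horizontal distance between speaker_c and cradle_pad below 0.02 m and z of speaker_c in the frame of cradle_pad below 0.05 m and linear speed of speaker_c above 0.4 m/s)).
It fails at once if a speaker is tipped by more than 0.6 rad (angle between any of speaker_a, speaker_b, speaker_c's own z axis and vertical above 0.6 rad).
It fails at once if a bystander is moved by more than 30 mm (distance of any of meter, driver, wallet, tin, spray from where it was at the start of the episode above 0.03 m).
It also fails if it takes over 72 s, if anything falls off the work surface, if the arm or the gripper's body presses on something with over 40 N, if the wrist force passes 120 N, or if a joint passes its speed limit or range.

## Robot

A 6-joint arm with a two-finger parallel gripper is mounted at the origin on the work surface. World frame = base frame: x ahead of the robot, y to its left, z up, the work surface at z = 0. Lengths are in mm, angles in rad, forces in N, time in s.
With the tool pointing down it reaches from about 300 to 775 mm from the base axis. Payload 14.6 kg.
Tool frame: the origin (TCP) lies at the very end of the fingers, on their centre line; the grasp point (between the pads) lies 19 mm behind it; z points along the fingers, y is the line along which they close (so a half turn about z gives the same grasp; the last joint's range is limited). The gripper opens to 94 mm and grips with 3 to 60 N. Pads are 16 mm wide; open, the fingers measure 119 mm over their backs; the gripper's body (75 mm by 177 mm) begins 78 mm behind the grasp point.
Start: joints at [-1.416, 0.3, 1.521, -0, 1.321, -0.067], TCP at [120.986, -536.518, 205.446] pointing down, gripper open.
Joint ranges: [-3.03, 3.03], [-0.79, 2.21], [0.23, 2.52], [-1.04, 4.18], [0, 3.07], [-2.55, 2.55]. Speed limits (rad/s): [2.22, 2.22, 2.57, 3.14, 3.14, 3.14].

## Interface

Orientations are given as [roll, pitch, yaw] about the fixed x, y, z axes, in that order (R = Rz(yaw) Ry(pitch) Rx(roll)).
In Python, from cell import manip, eyes, ticket gives the robot as it stands. The module is installed in compiled form; this text tells all that it offers.
- The arm moves only by the tool arm_command, never from a script. Its argument "plan" is a list of rows, each a list of 5 numbers: the opening, from -1 (shut) to 1 (fully open), then the shift along the tool's x, y, z in m, then the turn about the tool's z in rad. In form: [[jaw, dx, dy, dz, roll], ...]. A call has 1 to 20 rows; each row shifts and turns the commanded pose from where the row before left it, along the tool's axes as they then stand; what a row does not reach is not made up. A row lasts 1/8 s, in which the tool goes at most 62.5 mm and 10.7 degrees, less where a joint would pass 70% of its speed; a pose out of reach is approached as far as the arm can. A call is refused whole if a number of a shift passes 0.0625 or a number of a turn 0.188, either way. A call with a gripper value outside its range is refused whole. The fingers move at their own pace and stop on an object; "newtons" is the grip in N (left out, the last holds). Time passes only in rows, so rows that do not move let the fingers close. It gives the time, the measured TCP pose, the force, the opening and the grip force at its end, in the units of the state.
- manip.read_state(): the state, without advancing time (a new reading comes with each control period).
- eyes.camera(name): name is "scene" or "top"; returns a dict with "img" (420x560x3 uint8, blue, green, red), "z_map" (420x560 float32, mm along the optical axis (not along the pixel's ray), 0 where there is no reading), "fx", "fy", "cx", "cy" (pixels), "eye" and "orientation" of the camera in the world. Camera axes: x right, y down, z forward; pixel columns grow to the right and rows downward; lengths in mm; the calibration is good to about 2 mm. A picture is of the moment at which its call begins.
- ticket.sign_off(): hands the job in; it is judged then, once.
The state is a dict: "clock": time; "joints": joint angles; "qd": joint speeds; "effort": joint torques, N m; "eef_pos": TCP position; "eef_rot": TCP orientation; "wrist_force": force on the tool from outside, world axes, zero at the start; "moment": the same for the moment, N m; "finger_gap": finger opening in mm; "finger_force": force on a finger pad.
Only numpy, scipy, OpenCV 4.12 (cv2) and the standard library are available. Lean on these libraries where they do the work, as an engineer would, in place of code of your own. Each camera call takes 0.05 s, during which the arm holds its last target. There are 200 camera calls.

## Working session

There is one attempt and no reset: what is moved stays moved. The work goes in short steps, Python scripts to look and compute and a tool call to move; the robot and the scene stay as the last step left them, time stands still between calls to the robot, and variables do not carry over. Pictures are saved under pics/ and viewed, at most 10 in all, crops included, and the job is handed in when it is done.

Besides the shell and the picture viewer there is one more tool, called after "Emit:" as a command line: name --pt "numbers of a row" for each row, then --argument value for the rest. arm_command: Moves the arm, as the interface text tells. Its arguments: {"type":"object","properties":{"plan":{"type":"array"},"newtons":{"type":"number"}},"required":["plan"]}

```bash
mkdir -p pics; cat > h.py <<'E'
import numpy as np, cv2
from cell import manip, eyes, ticket
from scipy.spatial.transform import Rotation as R
def cloud(c):
    z=c["z_map"].astype(float); v,u=np.mgrid[:z.shape[0],:z.shape[1]]
    p=np.stack([(u-c["cx"])/c["fx"]*z,(v-c["cy"])/c["fy"]*z,z],-1)
    o=np.array(c["orientation"]); M=o if o.shape==(3,3) else R.from_euler('xyz',o).as_matrix()
    w=p@M.T+np.array(c["eye"]); w[z==0]=np.nan
    return w
E
python3 - <<'E'
from h import *
for n in ("scene","top"):
    c=eyes.camera(n); cv2.imwrite(f"pics/{n}0.png",c["img"]); np.save(n+"0.npy",cloud(c)); print(n,c["eye"],c["orientation"],c["fx"])
    w=cloud(c); print(np.nanpercentile(w.reshape(-1,3),[1,50,99],axis=0).round())
print(manip.read_state())
E
```

```text
scene [1366.97756411 -655.02107573 1292.12458867] [-2.43666162  0.00597158  0.91675222] 516.6093074632346
[[-1181.  -976.  -758.]
 [  465.     7.     0.]
 [ 1315.  1410.   605.]]
top [ 431.42133026   -3.01136741 1073.19694429] [-3.07154512 -0.00610952 -1.58739593] 389.3826965068535
[[-3.400e+01 -9.380e+02 -7.540e+02]
 [ 5.060e+02  1.200e+01  1.000e+00]
 [ 1.552e+03  1.033e+03  6.300e+02]]
{'clock': 0.1, 'joints': array([-1.41559735e+00,  3.00407257e-01,  1.52152915e+00, -3.61439462e-05,
        1.32069550e+00, -6.66469677e-02]), 'qd': array([-0.00012889, -0.00127314, -0.00110889,  0.00209498,  0.00050086,
       -0.0005682 ]), 'effort': array([ 9.30669339e-04, -5.32648051e+01, -3.53285301e+01,  7.09341466e-02,
        2.35680677e-02, -5.92738206e-05]), 'eef_pos': array([ 120.94242166, -536.2921852 ,  204.94331838]), 'eef_rot': array([-3.14055338e+00, -3.42790947e-05,  2.21854886e-01]), 'wrist_force': array([-0.58566381,  1.06527504,  0.55787485]), 'moment': array([ 0.01931531, -0.01013124, -0.00931079]), 'finger_force': 0.0, 'finger_gap': 93.70899963212464}
```

View pics/scene0.png

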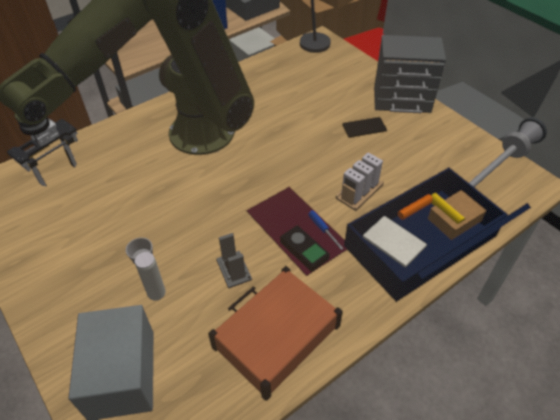

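View pics/top0.png

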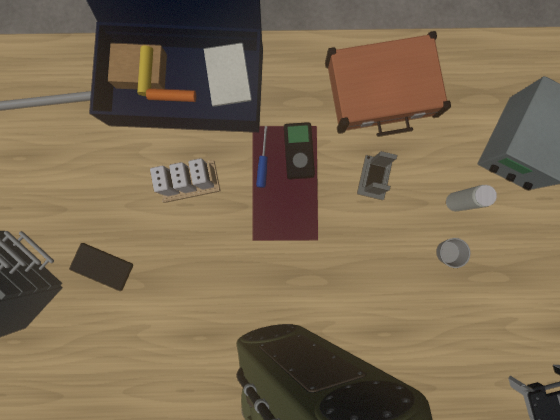

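The scene view shows the rack with three speakers near (360,180), the cradle near (233,262), and the mat near (297,228). In the top view the speaker tops are at about (159,180), (179,175) and (198,171), the cradle is at (378,175), and the free part of the mat is around (285,210). Next I'll fit their outlines from depth.

```bash
python3 - <<'E'
from h import *
T=np.load("top0.npy");S=np.load("scene0.npy");img=cv2.imread("pics/top0.png")
def rect(p,l):
    c,s,a=cv2.minAreaRect(p[:,:2].astype(np.float32)); print(l,np.round(c,1),np.round(s,1),round(a,1),len(p),"z",np.round(np.median(p[:,2]),1))
def sel(W,x,y,z):
    m=(W[...,0]>x[0])&(W[...,0]<x[1])&(W[...,1]>y[0])&(W[...,1]<y[1])&(W[...,2]>z[0])&(W[...,2]<z[1]); return m
for n,W in(("top",T),("scene",S)):
    # rack region from top picture
    for u,v in((159,180),(179,175),(198,171),(378,160),(388,158),(378,175),(285,210)):
        if n=="top": print(u,v,T[v,u].round(1))
    r=T[140:215,140:230].reshape(-1,3)
    m=sel(W,(470,640),(180,400),(110,135))
    k,lab=cv2.connectedComponents(m.astype(np.uint8),connectivity=4)
    for i in range(1,k):
        if (lab==i).sum()>40: rect(W[lab==i],n+" spk")
    m=sel(W,(450,650),(-350,-150),(105,130)); k,lab=cv2.connectedComponents(m.astype(np.uint8),connectivity=4)
    for i in range(1,k):
        if (lab==i).sum()>15: rect(W[lab==i],n+" cheek")
    rect(W[sel(W,(450,650),(-350,-150),(105,130))],n+" cheeks")
    m=sel(W,(450,650),(-330,-170),(6,130));k,lab,st,_=cv2.connectedComponentsWithStats(m.astype(np.uint8));
    i=1+np.argmax(st[1:,4]); rect(W[lab==i],n+" cradle all")
hsv=cv2.cvtColor(img,cv2.COLOR_BGR2HSV).astype(int)
b=img.astype(int); m=(b[...,2]>b[...,1]*1.8)&(b[...,2]<110)&sel(T,(350,720),(-150,200),(-10,12)); rect(T[m],"mat")
o=np.full((1,),0)
a=cv2.resize(img[130:210,140:230],None,fx=6,fy=6,interpolation=cv2.INTER_CUBIC)
b2=cv2.resize(img[130:210,350:410],None,fx=4.3,fy=6,interpolation=cv2.INTER_CUBIC) 
cv2.imwrite("pics/crop.png",np.hstack([a,b2]))
E
```

```text
159 180 [575.7 308.3 119.3]
179 175 [586.8 258.1 123.2]
198 171 [596.5 212.2 119.9]
378 160 [ 626.8 -245.5   70.4]
388 158 [ 623.4 -260.7  111.7]
378 175 [ 596.1 -257.8   13.9]
285 210 [ 5.048e+02 -7.000e-01  3.000e-01]
top spk [595.6 214.7] [62.  36.7] 11.1 378 z 121.4
top spk [587.2 262.2] [63.2 37.1] 10.8 384 z 121.6
top spk [579.6 309.2] [62.7 36.2] 11.2 393 z 121.6
top cheek [ 629.7 -258.8] [43.8 13.3] 76.3 109 z 117.9
top cheek [ 552.4 -238.1] [42.3 12.4] 75.8 103 z 118.7
top cheeks [ 591.2 -248.9] [43.9 93.1] 75.6 212 z 118.3
top cradle all [ 590.1 -248.2] [ 76.4 110.8] 75.5 1252 z 16.5
scene spk [589.2 261.6] [ 65.2 138.4] 10.1 591 z 121.3
scene cheek [ 552.3 -240. ] [43.2 16.2] 78.2 93 z 117.8
scene cheek [ 629.7 -260.5] [43.4 16.3] 79.8 99 z 118.3
scene cheeks [ 591.4 -250.4] [43.7 96.9] 75.4 192 z 118.1
scene cradle all [ 559.2 -240.8] [ 80.3 183.7] 76.5 1111 z 47.0
mat [572.7  -2.6] [173.5 291.1] 89.3 2465 z 2.5
```

View pics/crop.png

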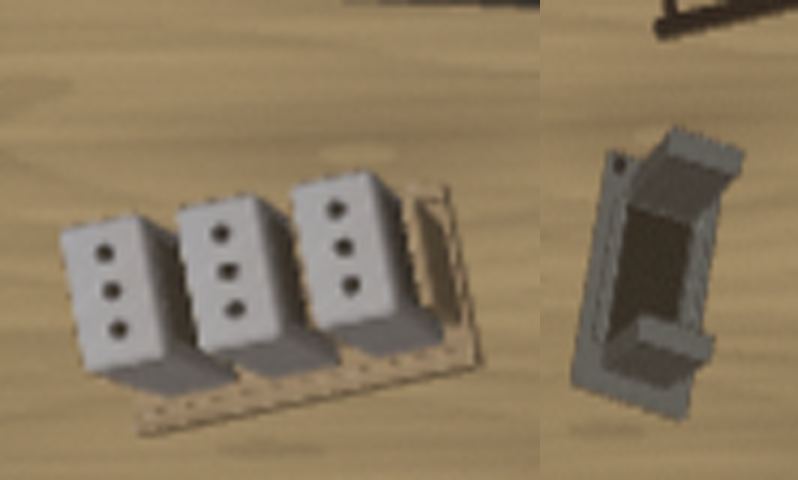

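Measurements agree with the given sizes: tops are 62x36 at z≈121.5, cheek pitch is 80, and a to c is 96.
- **Rack:** yaw ≈ 10°. Speakers at a (595.6, 214.7), b (587.2, 262.2), c (579.6, 309.2).
- **Cradle:** (591, -249), yaw -15°.
- **Free mat:** middle about (495, -2).

First I turn the tool so that its y axis lies along the rack's x.

Emit:
arm_command --pt "1 0 0 0 -0.17" --pt "1 0 0 0 -0.17" --pt "1 0 0 0 -0.17" --pt "1 0 0 0 -0.17" --pt "1 0 0 0 -0.17" --pt "1 0 0 0 -0.17" --pt "1 0 0 0 -0.17" --pt "1 0 0 0 -0.17" --pt "1 0 0 0 -0.17" --pt "1 0 0 0 0" --newtons 25

```text
clock: 1.35
eef_pos: [121.0, -536.4, 205.2]
eef_rot: [3.142, -0.001, 1.751]
wrist_force: [0.4, 0.1, -0.7]
finger_gap: 94.0
finger_force: 0.0
```

Emit:
arm_command --pt "1 0.041 0.0375 0 0" --pt "1 0.041 0.0375 0 0" --pt "1 0.041 0.0375 0 0" --pt "1 0.041 0.0375 0 0" --pt "1 0.041 0.0375 0 0" --pt "1 0.041 0.0375 0 0" --pt "1 0.041 0.0375 0 0" --pt "1 0.041 0.0375 0 0" --pt "1 0.041 0.0375 0 0" --pt "1 0.041 0.0375 0 0" --pt "1 0.041 0.0375 0 0" --pt "1 0.041 0.0375 0 0" --pt "1 0.041 0.0375 0 0" --pt "1 0.041 0.0375 0 0" --pt "1 0.041 0.0375 0 0" --pt "1 0.041 0.0375 0 0" --pt "1 0 0 0 0" --pt "1 0 0 0 0"

```text
clock: 3.6
eef_pos: [592.8, 216.4, 205.0]
eef_rot: [-3.141, 0.0, 1.749]
wrist_force: [-0.2, -0.0, -0.0]
finger_gap: 94.1
finger_force: 0.0
```

Emit:
arm_command --pt "1 -0.002 0.0025 0 0" --pt "1 0 0 0.04 0" --pt "1 0 0 0.04 0" --pt "1 0 0 0.035 0" --pt "1 0 0 0.02 0" --pt "-1 0 0 0 0" --pt "-1 0 0 0 0" --pt "-1 0 0 0 0" --pt "-1 0 0 0 0" --pt "-1 0 0 0 0" --pt "-1 0 0 0 0" --newtons 25

```text
clock: 4.97
eef_pos: [596.1, 215.4, 71.5]
eef_rot: [3.141, -0.0, 1.752]
wrist_force: [-3.8, -1.4, 6.9]
finger_gap: 61.8
finger_force: 25.0
```

Emit:
arm_command --pt "-1 0 0 -0.005 0" --pt "-1 0 0 -0.01 0" --pt "-1 0 0 -0.01 0" --pt "-1 0 0 0 0" --pt "-1 0 0 0 0" --pt "-1 0 0 0 0" --pt "-1 0 0 0 0"

```text
clock: 5.85
eef_pos: [595.8, 215.2, 95.2]
eef_rot: [-3.141, 0.0, 1.752]
wrist_force: [-0.2, 0.3, -6.2]
finger_gap: 61.8
finger_force: 25.0
```

6.2 N matches a loaded speaker, since an empty one weighs at most 3.1 N. So speaker a should be the one; I'll confirm it in free air while carrying it to the mat.

Emit:
arm_command --pt "-1 0 0 -0.015 0" --pt "-1 0 0 -0.025 0" --pt "-1 0 0 -0.025 0" --pt "-1 0 0 -0.01 0" --pt "-1 0 0 0 0" --pt "-1 -0.012 -0.008 0 0" --pt "-1 -0.024 -0.017 0 0" --pt "-1 -0.024 -0.017 0 0" --pt "-1 -0.024 -0.017 0 0.06" --pt "-1 0 0 0 0" --pt "-1 0 0 0 0" --pt "-1 0 0 0 0"

```text
clock: 7.35
eef_pos: [553.0, 122.3, 170.1]
eef_rot: [-3.141, -0.0, 1.693]
wrist_force: [-0.4, -0.2, -5.9]
finger_gap: 61.8
finger_force: 25.0
```

Emit:
arm_command --pt "-1 -0.012 -0.007 0 0" --pt "-1 -0.023 -0.015 0 0" --pt "-1 -0.023 -0.015 0 0" --pt "-1 -0.023 -0.015 0 0" --pt "-1 -0.023 -0.015 0 0" --pt "-1 -0.012 -0.006 0 0.064" --pt "-1 0 0 0 0.11" --pt "-1 0 0 0 0.11" --pt "-1 0 0 0 0.1" --pt "-1 0 0 0 0" --pt "-1 0 0 0 0"

```text
clock: 8.72
eef_pos: [494.4, -2.1, 170.5]
eef_rot: [-3.142, 0.0, 1.31]
wrist_force: [-0.7, -0.7, -6.0]
finger_gap: 62.2
finger_force: 25.0
```

```bash
python3 - <<'E'
from h import *
c=eyes.camera("scene"); s=manip.read_state(); print(s["eef_pos"],s["eef_rot"])
i=c["img"]; W=cloud(c)
m=(abs(W[...,0]-495)<60)&(abs(W[...,1]+2)<60)&(W[...,2]>40)&(W[...,2]<160); v,u=np.where(m); print(u.min(),u.max(),v.min(),v.max())
p=W[m]; print(np.percentile(p[:,2],[0.5,2,98]))
cv2.imwrite("pics/s1.png",cv2.resize(i[120:320,170:420],None,fx=3,fy=3,interpolation=cv2.INTER_CUBIC))
E
```

```text
[494.39333844  -2.11209494 170.42470142] [-3.14154556e+00  7.32018215e-05  1.30966565e+00]
271 288 174 196
[111.29664956 111.83466729 159.2002112 ]
```

View pics/s1.png

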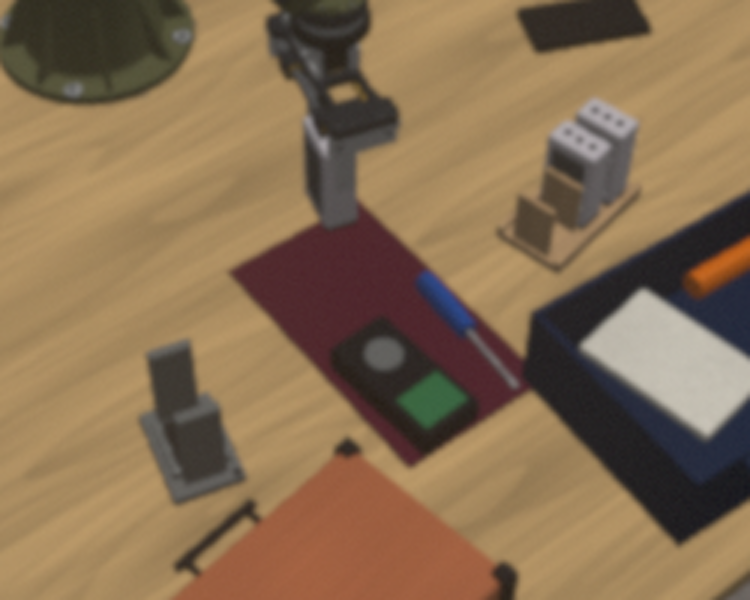

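The speaker hangs upright over the free part of the mat, with its lower corner at crop pixel (340,225). The meter and screwdriver are clear. Its underside is at z≈111, so I lower it about 108 mm.

Emit:
arm_command --pt "-1 0 0 0.015 0" --pt "-1 0 0 0.025 0" --pt "-1 0 0 0.025 0" --pt "-1 0 0 0.02 0" --pt "-1 0 0 0.012 0" --pt "-1 0 0 0.004 0" --pt "-1 0 0 0.002 0" --pt "-1 0 0 0.002 0" --pt "-1 0 0 0 0" --pt "-1 0 0 0 0"

```text
clock: 10.02
eef_pos: [494.7, -2.0, 65.7]
eef_rot: [3.141, -0.0, 1.308]
wrist_force: [-0.3, -0.3, -6.2]
finger_gap: 61.8
finger_force: 25.0
```

Emit:
arm_command --pt "-1 0 0 0.001 0" --pt "-1 0 0 0.001 0" --pt "-1 0 0 0.001 0" --pt "-1 0 0 0 0" --pt "-1 0 0 0 0"

```text
clock: 10.65
eef_pos: [494.5, -1.9, 62.5]
eef_rot: [3.142, -0.0, 1.308]
wrist_force: [-0.4, -0.1, -3.9]
finger_gap: 62.0
finger_force: 25.0
```

Emit:
arm_command --pt "-1 0 0 0.0005 0" --pt "-1 0 0 0.0005 0" --pt "-1 0 0 0 0" --pt "-1 0 0 0 0"

```text
clock: 11.15
eef_pos: [494.6, -1.9, 62.5]
eef_rot: [3.141, -0.0, 1.308]
wrist_force: [-7.9, 0.6, 12.3]
finger_gap: 61.9
finger_force: 25.0
```

Emit:
arm_command --pt "1 0 0 0 0" --pt "1 0 0 0 0" --pt "1 0 0 0 0" --pt "1 0 0 0 0" --pt "1 0 0 -0.02 0" --pt "1 0 0 -0.04 0" --pt "1 0 0 -0.04 0" --pt "1 0 0 0 0.174" --pt "1 0 0 0 0.174" --pt "1 0 0 0 0.174" --pt "1 0 0 0 0.174" --pt "1 0 0 0 0.174" --pt "1 0 0 0 0.174" --pt "1 0 0 0 0.174" --pt "1 0 0 0 0.174" --pt "1 0 0 0 0.174" --pt "1 0 0 0 0"

```text
clock: 13.28
eef_pos: [494.5, -2.0, 161.4]
eef_rot: [-3.142, 0.0, -0.257]
wrist_force: [-0.3, 0.6, 0.6]
finger_gap: 94.2
finger_force: 0.0
```

```bash
python3 - <<'E'
from h import *
c=eyes.camera("scene"); s=manip.read_state(); print(s["eef_pos"],s["eef_rot"])
i=c["img"]; W=cloud(c)
m=(abs(W[...,0]-495)<60)&(abs(W[...,1]+2)<60)&(W[...,2]>15)&(W[...,2]<122); p=W[m]; print(len(p),cv2.minAreaRect(p[:,:2].astype(np.float32)),p[:,2].max())
t=p[p[:,2]>105]
if len(t)>20: print(len(t),cv2.minAreaRect(t[:,:2].astype(np.float32)))
cv2.imwrite("pics/s2.png",cv2.resize(i[120:280,200:400],None,fx=3,fy=3,interpolation=cv2.INTER_CUBIC))
E
```

```text
[494.52057412  -1.98020907 161.42255299] [ 3.14158101e+00  5.09417119e-05 -2.54367101e-01]
498 ((496.7135009765625, -4.116889953613281), (37.700374603271484, 67.91560363769531), 76.10505676269531) 119.04590685462608
187 ((495.7232971191406, -3.339263916015625), (36.45926284790039, 65.71356201171875), 76.64424133300781)
```

View pics/s2.png

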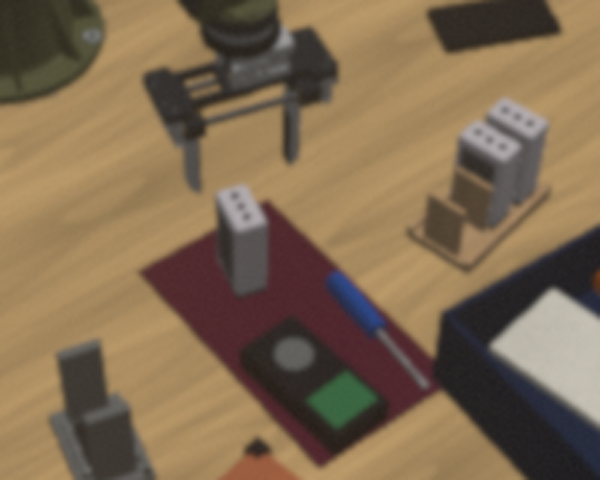

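The speaker stands upright on the mat, its top near crop (242,205), aligned to the cradle's yaw. The two empty ones are still in the rack. I descend and grip its broad faces.

Emit:
arm_command --pt "1 0 0 0.025 0" --pt "1 0 0 0.035 0" --pt "1 0 0 0.03 0" --pt "1 0 0 0.009 0" --pt "1 0 0 0 0" --pt "-1 0 0 0 0" --pt "-1 0 0 0 0" --pt "-1 0 0 0 0" --pt "-1 0 0 0 0" --pt "-1 0 0 0 0" --pt "-1 0 0 0 0" --pt "-1 0 0 0 0" --newtons 25

```text
clock: 14.82
eef_pos: [494.5, -2.0, 62.5]
eef_rot: [3.141, -0.0, -0.258]
wrist_force: [-0.7, -1.0, 1.8]
finger_gap: 35.9
finger_force: 25.0
```

Emit:
arm_command --pt "-1 0 0 -0.01 0" --pt "-1 0 0 -0.025 0" --pt "-1 0 0 -0.035 0" --pt "-1 0 0 -0.035 0" --pt "-1 0 0 -0.028 0" --pt "-1 0.008 0.0105 0 0" --pt "-1 0.0155 0.0215 0 0" --pt "-1 0.0155 0.0215 0 0" --pt "-1 0.0155 0.0215 0 0" --pt "-1 0.0155 0.0215 0 0" --pt "-1 0.0155 0.0215 0 0" --pt "-1 0.0155 0.0215 0 0" --pt "-1 0.0155 0.0215 0 0" --pt "-1 0.0155 0.0215 0 0" --pt "-1 0.0155 0.0215 0 0" --pt "-1 0.008 0.0105 0 0" --pt "-1 0 0 0 0" --pt "-1 0 0 0 0"

```text
clock: 17.08
eef_pos: [589.9, -248.4, 195.0]
eef_rot: [-3.141, 0.001, -0.258]
wrist_force: [-0.0, -1.0, -5.9]
finger_gap: 36.3
finger_force: 25.0
```

```bash
python3 - <<'E'
from h import *
c=eyes.camera("scene"); s=manip.read_state(); print(s["eef_pos"],s["eef_rot"])
i=c["img"]; W=cloud(c)
cv2.imwrite("pics/s3.png",cv2.resize(i[170:300,180:290],None,fx=4.5,fy=4.5,interpolation=cv2.INTER_CUBIC))
E
```

```text
[ 589.96153526 -248.27959302  195.31315656] [-3.14137102e+00  3.80240213e-04 -2.57490387e-01]
```

View pics/s3.png

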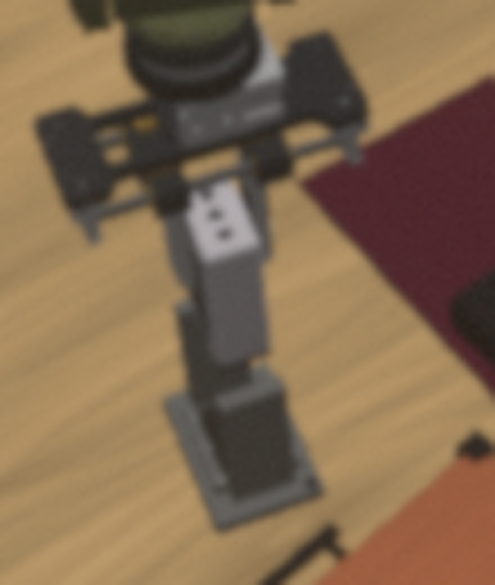

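The speaker hangs above the cradle, its underside edge near crop (235,355), in line with the cheek tops at (190,315) and (250,390). After a sub-millimetre correction I go into the mouth carefully.

Emit:
arm_command --pt "-1 0.0007 0.0003 0.005 0" --pt "-1 0 0 0.006 0" --pt "-1 0 0 0.004 0" --pt "-1 0 0 0.004 0" --pt "-1 0 0 0.004 0" --pt "-1 0 0 0.004 0" --pt "-1 0 0 0.004 0" --pt "-1 0 0 0 0" --pt "-1 0 0 0 0"

```text
clock: 18.25
eef_pos: [590.8, -249.6, 164.6]
eef_rot: [3.142, -0.0, -0.258]
wrist_force: [0.1, -0.7, -6.6]
finger_gap: 36.1
finger_force: 25.0
```

Emit:
arm_command --pt "-1 0 0 0.008 0" --pt "-1 0 0 0.012 0" --pt "-1 0 0 0.012 0" --pt "-1 0 0 0.012 0" --pt "-1 0 0 0.012 0" --pt "-1 0 0 0.008 0" --pt "-1 0 0 0.004 0" --pt "-1 0 0 0.004 0" --pt "-1 0 0 0.004 0" --pt "-1 0 0 0.004 0" --pt "-1 0 0 0.004 0" --pt "-1 0 0 0 0" --pt "-1 0 0 0 0"

```text
clock: 19.88
eef_pos: [590.8, -249.5, 80.6]
eef_rot: [-3.142, -0.0, -0.258]
wrist_force: [-0.3, -0.1, -5.8]
finger_gap: 35.4
finger_force: 25.0
```

Emit:
arm_command --pt "-1 0 0 0.002 0" --pt "-1 0 0 0.002 0" --pt "-1 0 0 0.001 0" --pt "-1 0 0 0.001 0" --pt "-1 0 0 0 0" --pt "-1 0 0 0 0"

```text
clock: 20.62
eef_pos: [590.7, -249.5, 74.5]
eef_rot: [3.142, -0.0, -0.258]
wrist_force: [-0.2, -0.4, -4.9]
finger_gap: 35.8
finger_force: 25.0
```

Emit:
arm_command --pt "-1 0 0 0.0005 0" --pt "-1 0 0 0.0005 0" --pt "-1 0 0 0.0005 0" --pt "-1 0 0 0 0" --pt "-1 0 0 0 0"

```text
clock: 21.25
eef_pos: [590.8, -249.6, 73.5]
eef_rot: [3.141, -0.001, -0.258]
wrist_force: [-4.6, 1.9, 4.2]
finger_gap: 35.7
finger_force: 25.0
```

It rests on the pad: z is as predicted and the weight is off the gripper. I release and go up.

Emit:
arm_command --pt "0.2 0 0 0 0" --pt "1 0 0 0 0" --pt "1 0 0 0 0" --pt "1 0 0 0 0" --pt "1 0 0 0 0" --pt "1 0 0 -0.02 0" --pt "1 0 0 -0.04 0" --pt "1 0 0 -0.05 0" --pt "1 0 0 -0.05 0" --pt "1 0 0 -0.02 0" --pt "1 0 0 0 0" --pt "1 0 0 0 0"

```text
clock: 22.75
eef_pos: [590.4, -249.4, 252.1]
eef_rot: [-3.141, 0.001, -0.258]
wrist_force: [-0.5, -0.2, -0.3]
finger_gap: 94.0
finger_force: 0.0
```

```bash
python3 - <<'E'
from h import *
c=eyes.camera("scene")
i=c["img"]; W=cloud(c)
m=(abs(W[...,0]-591)<20)&(abs(W[...,1]+249)<25)&(W[...,2]>110)&(W[...,2]<130); print(m.sum(),np.nanmedian(W[m],axis=0), W[m][:,2].max(), manip.read_state()["eef_pos"])
cv2.imwrite("pics/s4.png",cv2.resize(i[120:310,180:420],None,fx=3,fy=3,interpolation=cv2.INTER_CUBIC))
E
```

```text
153 [ 590.89840492 -248.17798319  123.61545273] 129.5464642627917 [ 590.33741044 -249.35824236  251.76929011]
```

View pics/s4.png

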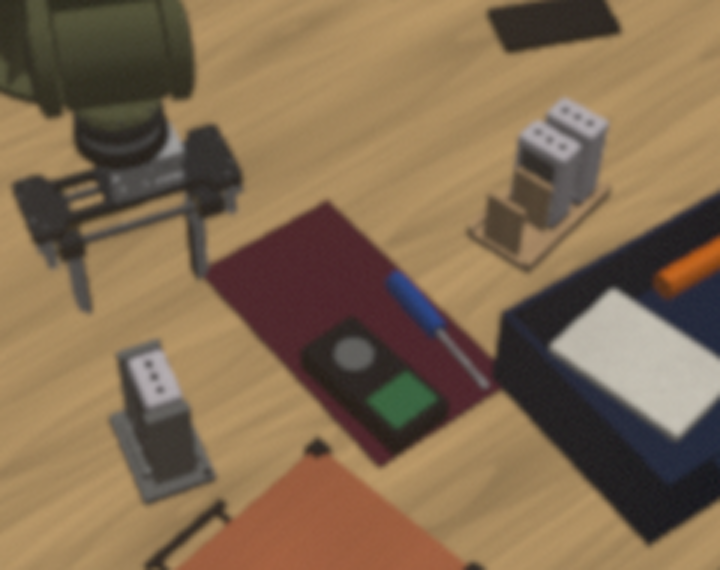

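The speaker is seated upright in the cradle, its top at crop (153,375) and z≈123.6 against the expected 124. The two empty ones stand in the rack and the gripper is clear.

```bash
python3 -c "
from cell import ticket
print(ticket.sign_off())"
```

```text
the job is handed in; nothing more can be done
None
```

I found the battery in speaker_a (about 6 N when lifted), re-gripped it on the mat, lowered it gently onto the cradle pad, left the other two in the rack, and handed the job in at about 23 s; the sign-off returned no verdict.

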